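Reject guide rollers that do not run true

ROBOT

A 6-joint arm with a two-finger parallel gripper is mounted at the origin on a cart in front of the work surface, level with it; the furniture and walls round the work are solid. World frame = base frame: x ahead of the robot, y to its left, z up, the work surface at z = 0. Lengths are in m, angles in rad, forces in N, time in s.
With the tool pointing down it reaches from about 0.375 to 0.975 m from the base axis. Payload 3.8 kg.
Tool frame: the origin (TCP) lies at the very end of the fingers, on their centre line; the grasp point (between the pads) lies 19 mm behind it; z points along the fingers, y is the line along which they close (so a half turn about z gives the same grasp; the last joint's range is limited). The gripper opens to 85 mm and grips with 20 to 120 N. Pads are 22 mm wide; open, the fingers measure 114 mm over their backs; the gripper's body (76 mm by 85 mm) begins 54 mm behind the grasp point. The pads swing forward as they close: fully open they stand 13 mm farther back than shut.
Start: joints at [-1.274, 0.264, 1.604, -0, 1.274, -0.037], TCP at [0.221, -0.638, 0.231] pointing down, gripper open.
Joint ranges: [-2.63, 2.63], [-0.94, 2.18], [0.31, 2.57], [-1.31, 4.45], [0, 2.66], [-2.55, 2.55]. Speed limits (rad/s): [2.57, 2.57, 3.14, 3.14, 3.14, 3.14].

INTERFACE

Orientations are given as a rotation vector (axis times angle).
In Python, from workcell import monitor, viewer, job gives the robot as it stands. The module is installed in compiled form; this text tells all that it offers.
- The arm moves only by the tool step_arm, never from a script. Its argument "series" is one flat list of numbers, 4 for each row, row after row: the shift along the tool's x, y, z in m, then the turn about the tool's z in rad. A call has 1 to 8 rows; each row is the pose to reach, as a shift and turn from the pose commanded when the call began, along the tool's axes at that moment; what a row does not reach only later rows make up. A row lasts 1/8 s, in which the tool goes at most 62.5 mm and 10.7 degrees, less where a joint would pass 70% of its speed; a pose out of reach is approached as far as the arm can. A call with a gripper value outside its range is refused whole. "gripper" is the opening, from 0 (shut) to 1 (fully open), set as the call begins (left out, the last holds). The fingers move at their own pace and stop on an object; "newtons" is the grip in N (left out, the last holds). Time passes only in rows, so rows that repeat a pose let the fingers close. It gives the time, the measured TCP pose, the force, the opening and the grip force at its end, in the units of the state.
- monitor.read_state(): the state, without advancing time (a new reading comes with each control period).
- viewer.read_camera(name): name is "side" or "top"; returns a dict with "image" (480x640x3 uint8, red, green, blue), "intrinsics" (3x3 intrinsics, pixels), "T" (4x4, takes a point from camera to world coordinates). Camera axes: x right, y up, looking along -z (the intrinsics and any distortion apply to the point x, -y, -z); pixel columns grow to the right and rows downward; lengths in m; the calibration is good to about 2 mm. A picture is of the moment at which its call begins. There is no depth.
- job.finish_job(): hands the job in; it is judged then, once.
Trained networks look in a picture, given as the dict that the camera call returned (one of the last four; its "shot" number tells which), for a name from the list of things; names that differ only in an ending like _2 or _b are one class to them, and where a whole thing is asked for, a point or a joint stands for the part that bears it (a point fixed in the world has none). Each returns a list of dicts, best first, with "score" (0 to 1); they miss things now and then, are a little off and sometimes report something else, mostly with a low value. They report only what shows in the picture. A call takes as long as a camera call.
- viewer.boxes_of(picture, label): "extent" ([centre column, centre row, width, height] in pixels, round what is visible of it).
- viewer.spot_point(picture, label): "point" ([column, row] in pixels: a listed point, or the origin of a listed thing).
The state is a dict: "time": time; "q": joint angles; "joint_vel": joint speeds; "joint_torque": joint torques, N m; "tool_pos": TCP position; "tcp_rot": TCP orientation; "wrist_force": force on the tool from outside, world axes, zero at the start; "torque": the same for the moment, N m; "width": opening from 0.0 (shut) to 1.0 (fully open); "grip_force": force on a finger pad.
Only numpy, scipy, OpenCV 4.12 (cv2) and the standard library are available. Lean on these libraries where they do the work, as an engineer would, in place of code of your own. Each camera call takes 0.05 s, during which the arm holds its last target. There are 200 camera calls.

TASK

Check the two guide-roller units from the grey rack one after the other: hold the unit by its post, press its orange roller lightly on the steel plate (about 5 to 10 N, never as much as 20 N) and roll it in a single pass, without rolling back, a full turn or a little more along the plate, feeling whether it runs level or bobs up and down. Seat any unit that bobs on the red rack and any that runs level back on the grey rack, flange flat on the rails, in any free place, and leave everything else on the bench alone.

Things in the scene. Friction and masses are not known exactly. Their poses are not given: they have to be found in the camera images.
- unit_a_post (a point): grip post centre of guide-roller unit A, mass 0.35 kg: orange roller free to turn under an aluminium flange, black post on top. True and off-centre ones look alike. Post 22 x 22 x 35 mm tall; flange top 17.5, underside 25 mm below this point. Axle along x, 44 mm below. Roller 32 mm in diameter and wide, lowest point 60 mm below if true, 58 to 62 mm once a turn if off-centre. Rolls along y; z up
- unit_a: the same unit A as a whole. Flange 44 (x) x 70 (y) x 8 mm; the roller hangs 35 mm under it. Origin at the centre of the flange's underside, 25 mm below the post's centre; axes as for the post
- unit_a_roller (a joint): angle (rad) by which the roller of unit A has turned in its flange, near 0 at the start (within 0.3), either sign counts; 6.28 is a full turn = 100 mm of rolling
- unit_b_post (a point): grip post centre of guide-roller unit B, mass 0.35 kg: orange roller free to turn under an aluminium flange, black post on top. True and off-centre ones look alike. Post 22 x 22 x 35 mm tall; flange top 17.5, underside 25 mm below this point. Axle along x, 44 mm below. Roller 32 mm in diameter and wide, lowest point 60 mm below if true, 58 to 62 mm once a turn if off-centre. Rolls along y; z up
- unit_b: the same unit B as a whole. Flange 44 (x) x 70 (y) x 8 mm; the roller hangs 35 mm under it. Origin at the centre of the flange's underside, 25 mm below the post's centre; axes as for the post
- unit_b_roller (a joint): angle (rad) by which the roller of unit B has turned in its flange, near 0 at the start (within 0.3), either sign counts; 6.28 is a full turn = 100 mm of rolling
- plate_top (a point): centre of the upper face of the inspection plate, a bright ground steel plate 100 (x) x 190 (y) x 14 mm, top 28 mm above the bench, over a blue foot plate. x across it, y along its length (roll along y), z up. It stands on firm rubber feet and gives 1 mm for every 15 N pressed on it
- test_plate: the same inspection plate; origin at the centre of its underside, 14 mm below its upper face
- grey_rack_place_1 (a point): grey rack, place 1 of two, 76 mm apart along its y: a 44 mm gap (along y) between rails 74 mm long (along x), tops 48 mm above the bench. The roller hangs in the gap, both flange ends lie on the rails, unit y along rack y (either way round). This point: post centre of a seated unit, 25 mm above the rail tops. z up. Both units start on this rack; true units belong here
- grey_rack_place_2 (a point): grey rack, place 2 of two, 76 mm apart along its y: a 44 mm gap (along y) between rails 74 mm long (along x), tops 48 mm above the bench. The roller hangs in the gap, both flange ends lie on the rails, unit y along rack y (either way round). This point: post centre of a seated unit, 25 mm above the rail tops. z up. Both units start on this rack; true units belong here
- red_rack_place_1 (a point): red rack, place 1 of two, 76 mm apart along its y: a 44 mm gap (along y) between rails 74 mm long (along x), tops 48 mm above the bench. The roller hangs in the gap, both flange ends lie on the rails, unit y along rack y (either way round). This point: post centre of a seated unit, 25 mm above the rail tops. z up. Empty at the start; for rejected units
- red_rack_place_2 (a point): red rack, place 2 of two, 76 mm apart along its y: a 44 mm gap (along y) between rails 74 mm long (along x), tops 48 mm above the bench. The roller hangs in the gap, both flange ends lie on the rails, unit y along rack y (either way round). This point: post centre of a seated unit, 25 mm above the rail tops. z up. Empty at the start; for rejected units
- oil_bottle: white bottle with blue cap, 32 mm wide, 96 mm tall, origin under its centre; a bystander
- grease_tin: green and white tin, 66 mm wide, 38 mm tall, origin under its centre; a bystander
- feeler_gauge: thin steel gauge with a red band, 85 mm long, 16 mm thick, lying; a bystander

How it is judged:
By the outcome, as a careful person would: the job done as asked, in the order asked, and still so for the second after the job is handed in, with the robot touching nothing.
It also fails if it takes over 72 s, if anything falls off the work surface, if the arm or the gripper's body presses on something with over 40 N, if the wrist force passes 120 N, or if a joint passes its speed limit or range.

## Working session

There is one attempt and no reset: what is moved stays moved. The work goes in short steps, Python scripts to look and compute and a tool call to move; the robot and the scene stay as the last step left them, time stands still between calls to the robot, and variables do not carry over. Pictures are saved under pics/ and viewed, at most 10 in all, crops included, and the job is handed in when it is done.

Besides the shell and the picture viewer there is one more tool, called after ">>>" as name(argument=value, ...), one argument or row to a line, values as JSON. step_arm: Moves the arm, as the interface text tells. Its arguments: {"type":"object","properties":{"series":{"type":"array"},"gripper":{"type":"number"},"newtons":{"type":"number"}},"required":["series"]}

```bash
mkdir -p pics
cat > h.py <<'E'
import numpy as np, cv2
from workcell import monitor, viewer, job
def ray(p,uv):
    K=np.array(p["intrinsics"]);T=np.array(p["T"])
    d=np.linalg.inv(K)@[uv[0],uv[1],1.]
    d=T[:3,:3]@[d[0],-d[1],-d[2]]
    return T[:3,3],d/np.linalg.norm(d)
def atz(p,uv,z):
    o,d=ray(p,uv);return o+d*(z-o[2])/d[2]
def proj(p,X):
    K=np.array(p["intrinsics"]);T=np.linalg.inv(np.array(p["T"]))
    c=T[:3,:3]@X+T[:3,3];u=K@[c[0],-c[1],-c[2]];return u[:2]/u[2]
def tri(p,a,q,b):
    o1,d1=ray(p,a);o2,d2=ray(q,b)
    s=np.linalg.lstsq(np.c_[d1,-d2],o2-o1,rcond=None)[0]
    x,y=o1+d1*s[0],o2+d2*s[1];return (x+y)/2,np.linalg.norm(x-y)
def save(p,n,crop=None,sc=1):
    im=p["image"][:,:,::-1]
    if crop: im=im[crop[1]:crop[3],crop[0]:crop[2]]
    cv2.imwrite("pics/"+n,cv2.resize(im,None,fx=sc,fy=sc,interpolation=cv2.INTER_CUBIC))
E
python3 - <<'E'
from h import *
np.set_printoptions(precision=3,suppress=True)
s=monitor.read_state();print(s)
P={n:viewer.read_camera(n) for n in("top","side")}
for n,p in P.items():
    save(p,n+"0.png");print(n,p["intrinsics"],p["T"],[k for k in p])
    for l in["unit_a_post","plate_top","grey_rack_place_1","red_rack_place_1","oil_bottle","grease_tin","feeler_gauge"]:
        print(n,l,[(np.round(d["point"],1),round(d["score"],2)) for d in viewer.spot_point(p,l)])
E
```

```text
{'time': 0.0, 'q': array([-1.274,  0.265,  1.605, -0.   ,  1.274, -0.037]), 'joint_vel': array([-0.001, -0.   ,  0.001, -0.001, -0.001, -0.   ]), 'joint_torque': array([ -0.   , -51.511, -36.732,   0.   ,   0.013,   0.   ]), 'tool_pos': array([ 0.221, -0.637,  0.23 ]), 'tcp_rot': array([-3.096, -0.522,  0.   ]), 'wrist_force': array([-0.391, -0.889,  0.27 ]), 'torque': array([-0.037,  0.029,  0.009]), 'grip_force': 0.0, 'width': 1.0024525291925435}
top [[483.366   0.    318.802]
 [  0.    483.366 251.695]
 [  0.      0.      1.   ]] [[ 0.026  0.99  -0.138  0.266]
 [-1.     0.027  0.005 -0.031]
 [ 0.009  0.138  0.99   1.373]
 [ 0.     0.     0.     1.   ]] ['image', 'intrinsics', 'T', 'shot']
top unit_a_post [(array([217.8, 265.1]), 0.93), (array([484.8, 273.6]), 0.49)]
top plate_top [(array([303.4, 246.8]), 0.64), (array([190.3, 264.4]), 0.57)]
top grey_rack_place_1 [(array([216.9, 269.2]), 0.97), (array([189.5, 260.3]), 0.81)]
top red_rack_place_1 [(array([411.5, 267.1]), 0.82), (array([384.5, 272.3]), 0.77)]
top oil_bottle []
top grease_tin [(array([486.8, 272.2]), 0.93)]
top feeler_gauge [(array([468.7, 243.1]), 0.51)]
side [[584.938   0.    322.66 ]
 [  0.    584.938 235.203]
 [  0.      0.      1.   ]] [[-1.    -0.006  0.03   0.487]
 [ 0.028 -0.533  0.846  1.298]
 [ 0.011  0.846  0.533  0.936]
 [ 0.     0.     0.     1.   ]] ['image', 'intrinsics', 'T', 'shot']
side unit_a_post [(array([341.5, 304.7]), 0.56)]
side plate_top [(array([319.7, 257.8]), 0.73), (array([345.4, 337.9]), 0.67)]
side grey_rack_place_1 [(array([346.9, 304.4]), 0.64), (array([339.1, 323.1]), 0.57)]
side red_rack_place_1 [(array([337.9, 207.6]), 0.87), (array([330.3, 198.9]), 0.68), (array([327.5, 184.4]), 0.19)]
side oil_bottle [(array([293.5, 385.2]), 0.69)]
side grease_tin [(array([324.5, 184.2]), 0.63), (array([339.6, 312.9]), 0.33)]
side feeler_gauge [(array([301.4, 190. ]), 0.62)]
```

View pics/top0.png

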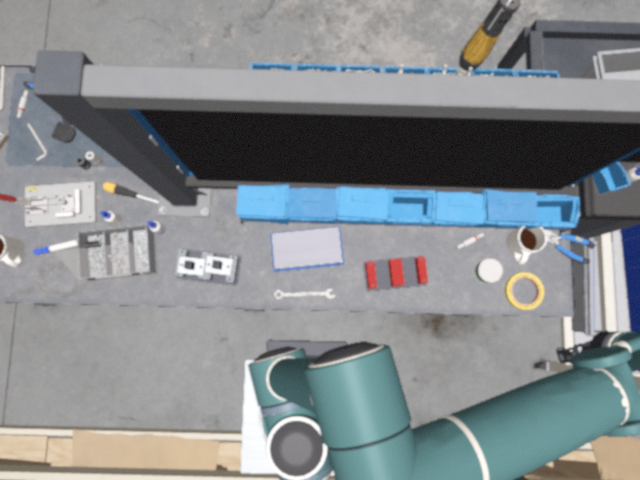

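View pics/side0.png

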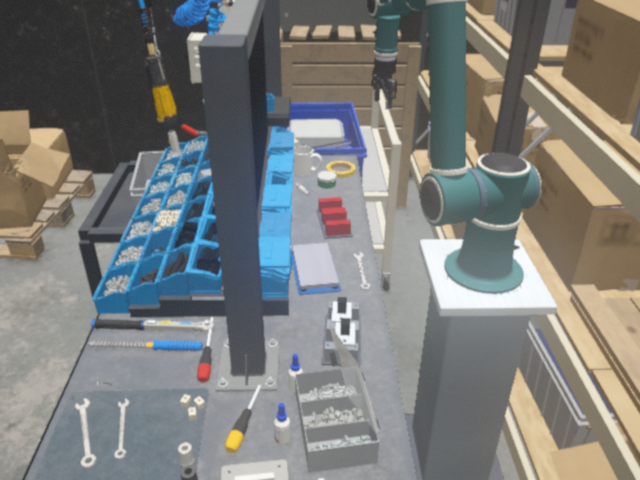

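Top: the units are on the grey rack at about (190–217, 265), the plate at (307,249) and the red rack at (397,272). Side: units at about (342,305) and (346,330), plate at (317,268), red rack at (335,217). Next I'll zoom in and measure.

Run:
```python
from h import *
np.set_printoptions(precision=4,suppress=True)
t=viewer.read_camera("top");s=viewer.read_camera("side")
a=cv2.resize(t["image"][220:310,170:430],(780,270),interpolation=cv2.INTER_CUBIC)
b=cv2.resize(s["image"][285:370,310:375],(260,340)if 0 else(252,330),interpolation=cv2.INTER_CUBIC)
c=cv2.resize(s["image"][185:300,280:380],(287,330),interpolation=cv2.INTER_CUBIC)
m=np.zeros((600,780,3),np.uint8);m[:270]=a;m[270:,:252]=b;m[270:,260:547]=c
cv2.imwrite("pics/m1.png",m[:,:,::-1])
for l in["unit_a_post","unit_a","plate_top","grey_rack_place_1","red_rack_place_1"]:
    A=[d["point"] for d in viewer.spot_point(t,l)];B=[d["point"] for d in viewer.spot_point(s,l)]
    for x in A:
        print(l,np.round(x,1),"z.073",atz(t,x,.073)[:2],[ (np.round(y,1).tolist(),np.round(tri(t,x,s,y)[0],3).tolist(),round(tri(t,x,s,y)[1],3)) for y in B])
for n,p in(("t",t),("s",s)):
  for l in["unit_a","test_plate"]: print(n,l,[(np.round(d["extent"],1),round(d["score"],2)) for d in viewer.boxes_of(p,l)])
```

```text
unit_a_post [216.7 263. ] z.073 [0.409  0.2372] [([344.0, 304.7], [0.403, 0.237, 0.077], np.float64(0.011)), ([341.3, 324.0], [0.409, 0.247, 0.028], np.float64(0.011)), ([318.4, 269.5], [0.429, 0.217, 0.159], np.float64(0.058))]
unit_a [192.1 266. ] z.073 [0.399 0.303] [([344.2, 336.2], [0.401, 0.31, 0.045], np.float64(0.001))]
unit_a [218.5 263. ] z.073 [0.4091 0.2323] [([344.2, 336.2], [0.407, 0.25, -0.006], np.float64(0.023))]
plate_top [305.1 243. ] z.073 [0.4703 0.0002] [([315.8, 259.5], [0.467, 0.002, 0.044], np.float64(0.016))]
grey_rack_place_1 [190.9 261.8] z.073 [0.4103 0.3069] [([344.4, 303.6], [0.403, 0.293, 0.125], np.float64(0.003)), ([339.9, 324.5], [0.41, 0.306, 0.076], np.float64(0.001)), ([312.7, 260.6], [0.433, 0.267, 0.217], np.float64(0.077))]
grey_rack_place_1 [217.  267.2] z.073 [0.3976 0.2358] [([344.4, 303.6], [0.397, 0.235, 0.078], np.float64(0.0)), ([339.9, 324.5], [0.404, 0.246, 0.023], np.float64(0.004)), ([312.7, 260.6], [0.429, 0.212, 0.178], np.float64(0.083))]
red_rack_place_1 [385.4 270.6] z.073 [ 0.4008 -0.219 ] [([332.4, 213.3], [0.404, -0.222, 0.055], np.float64(0.002)), ([326.8, 199.2], [0.41, -0.216, 0.105], np.float64(0.025))]
red_rack_place_1 [413.2 270.6] z.073 [ 0.4029 -0.2943] [([332.4, 213.3], [0.405, -0.307, 0.007], np.float64(0.01)), ([326.8, 199.2], [0.412, -0.298, 0.061], np.float64(0.015))]
t unit_a [(array([193.1, 262.8,  27. ,  17.7]), 0.9), (array([220. , 264.5,  21.6,  19.6]), 0.61)]
t test_plate [(array([307.9, 248.2,  69.1,  40.5]), 0.73)]
s unit_a [(array([338.9, 310.5,  19.9,  23.6]), 0.96), (array([345.9, 333.5,  20.1,  28.7]), 0.88)]
s test_plate [(array([316.2, 268.9,  44. ,  45.2]), 0.97), (array([294.1, 373.4,  15.3,  37.8]), 0.67)]
```

View pics/m1.png

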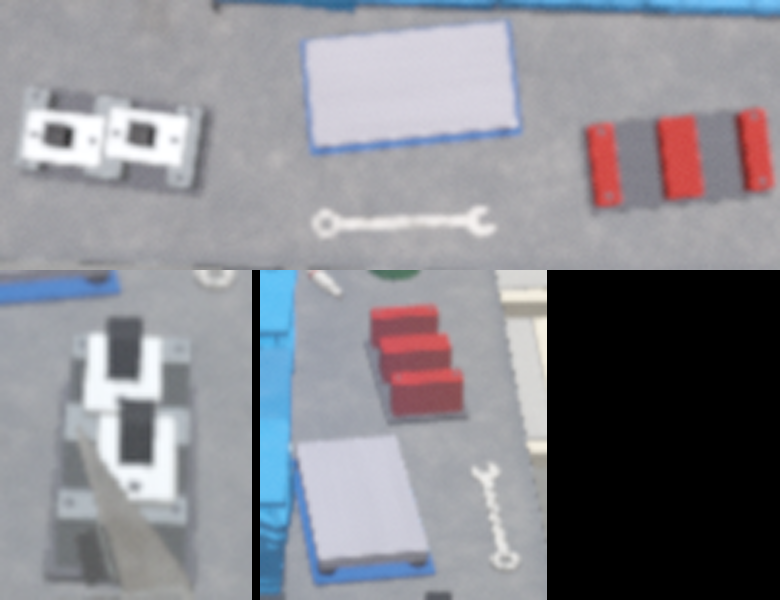

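Grey rack posts are clear in the zoom at about (190,264.7) and (217.3,264.3) in full top-image pixels. The plate and red rack are each tilted a few degrees the other way from the grey rack. Now I'll turn these corners into poses.

Run:
```python
from h import *
np.set_printoptions(precision=4,suppress=True)
t=viewer.read_camera("top");s=viewer.read_camera("side")
T=lambda x,y:np.array([170+x/3-.33,220+y/3-.33])
S1=lambda x,y:np.array([310+x/3.877-.4,285+(y-270)/3.882-.4])
S2=lambda x,y:np.array([280+(x-260)/2.87-.3,185+(y-270)/2.87-.3])
print("post far(A) tri",tri(t,T(60,130),s,S1(136,404)),tri(t,T(142,130),s,S1(125,322)))
for p in[(60,133),(142,132)]: print("post top z.09",atz(t,T(*p),.09))
def seg(name,pts,z):
    w=np.array([atz(t,T(*p),z) for p in pts]);c,sz,a=cv2.minAreaRect((w[:,:2]*1000).astype(np.float32))
    print(name,w.mean(0),sz,[np.degrees(np.arctan2(-(w[j]-w[i])[0]*-1,(w[i]-w[j])[1])) for i,j in((0,1),(3,2))])
seg("plate",[(304,43),(510,23),(519,129),(313,151)],.028)
seg("red",[(588,125),(764,109),(772,189),(598,208)],.048)
# segmentation refinement
g=cv2.cvtColor(t["image"],cv2.COLOR_RGB2HSV)
def rect(m,box,z,name):
    k=np.zeros(m.shape,np.uint8);x0,y0,x1,y1=box;k[y0:y1,x0:x1]=m[y0:y1,x0:x1]
    n,l,st,_=cv2.connectedComponentsWithStats(k.astype(np.uint8))
    for i in range(1,n):
        if st[i,4]<50: continue
        ys,xs=np.nonzero(l==i);w=np.array([atz(t,(x,y),z)[:2]*1000 for x,y in zip(xs,ys)]).astype(np.float32)
        print(name,st[i,4],cv2.minAreaRect(w))
red=((g[...,0]<8)|(g[...,0]>172))&(g[...,1]>120)
rect(red,(360,250,435,295),.048,"redrail")
rect((g[...,2]>225)&(g[...,1]<25),(170,245,245,290),.056,"flange")
rect((g[...,2]>170)&(g[...,1]<40)&(g[...,0]>105),(265,222,350,275),.028,"plate")
rect((g[...,0]>100)&(g[...,0]<125)&(g[...,1]>120),(265,224,350,275),.008,"foot")
print("bin front",atz(t,(300,220),0),atz(t,(300,188),0.1),"plate side c",tri(t,T(411,87),s,S2(360,500)))
for n in ["red_rack_place_1"]:
  for a,b in(((640-7,165),(418,340)),): print(tri(t,T(*a),s,S2(*b)))
```

```text
post far(A) tri (array([0.4028, 0.3054, 0.0915]), np.float64(0.004346429604582999)) (array([0.4048, 0.2325, 0.0929]), np.float64(0.003940991004954456))
post top z.09 [0.4024 0.3054 0.09  ]
post top z.09 [0.4053 0.2328 0.09  ]
plate [ 0.4621 -0.0042  0.028 ] (102.44969177246094, 195.3250732421875) [np.float64(7.241578728495131), np.float64(7.700424924566241)]
red [ 0.3998 -0.2534  0.048 ] (76.75121307373047, 163.4591827392578) [np.float64(6.793160531754538), np.float64(7.755619421851445)]
redrail 214 ((409.2894287109375, -321.1568603515625), (70.21321105957031, 24.7602481842041), 6.250185966491699)
redrail 325 ((400.0832214355469, -252.05227661132812), (72.7278060913086, 34.18544387817383), 7.058707237243652)
redrail 209 ((390.8858947753906, -182.26255798339844), (72.09619140625, 23.021656036376953), 7.304492473602295)
flange 582 ((404.49163818359375, 273.65069580078125), (49.5074577331543, 144.62420654296875), 1.5615873336791992)
plate 2534 ((474.5602722167969, 2.4128799438476562), (122.08110809326172, 199.3283233642578), 7.315732002258301)
plate 152 ((429.098388671875, -96.66987609863281), (73.83100128173828, 53.09595489501953), 1.0212464332580566)
plate 97 ((400.6204528808594, -37.080718994140625), (19.64065933227539, 55.88533020019531), 1.561692237854004)
bin front [0.5486 0.0188 0.    ] [0.6163 0.0179 0.1   ] plate side c (array([ 0.4621, -0.0034,  0.0208]), np.float64(0.0005376830286091634))
(array([ 0.3939, -0.2063,  0.078 ]), np.float64(0.010040487121794495))
```

>>> step_arm(
  series=[0.045,-0.0423,0,-0.146,0.09,-0.0847,0,-0.292,0.135,-0.127,0,-0.439,0.18,-0.1693,0,-0.585,0.225,-0.2117,0,-0.731,0.27,-0.254,0,-0.877,0.315,-0.2964,0,-1.024,0.36,-0.3387,0,-1.17],
  gripper=0.7,
  newtons=80,
)

```text
time: 2.7
tool_pos: [0.451, -0.198, 0.2318]
tcp_rot: [2.289, 2.15, 0.001]
wrist_force: [0.4, -0.6, -0.8]
width: 0.696
grip_force: 0.0
```

```bash
cat >> h.py <<'E'
from scipy.spatial.transform import Rotation as Ro
def st():
    s=monitor.read_state();R=Ro.from_rotvec(s["tcp_rot"]).as_matrix()
    print("t",round(s["time"],2),"tcp",s["tool_pos"].round(4),"F",s["wrist_force"].round(2),"M",s["torque"].round(3),"w",round(s["width"],3),"g",round(s["grip_force"],1),"yawy",round(float(np.degrees(np.arctan2(R[1,1],R[0,1]))),2),"tilt",R[2,:2].round(3))
    return s,R
def to(x,y,z,yaw=None):
    s,R=st();d=R.T@(np.array([x,y,z])-s["tool_pos"])
    a=0 if yaw is None else -(np.radians(yaw)-np.arctan2(R[1,1],R[0,1]))
    print("shift",d.round(4),"turn",round(a,3))
E
cat > fit.py <<'E'
from h import *
from scipy.optimize import minimize
def fitflange(t,x0,y0,yaw0,z=.056):
    g=t["image"].astype(float).min(2)
    g=cv2.GaussianBlur(g,(0,0),.7)
    def rectv(p,h,w,n=24,ring=None):
        u=np.linspace(-1,1,n)
        if ring is None: A,B=np.meshgrid(u,u);A=A.ravel();B=B.ravel();k=~((abs(A*h)<14)&(abs(B*w)<17));A=A[k];B=B[k]
        else: A=np.r_[u,u,-np.ones(n),np.ones(n)];B=np.r_[-np.ones(n),np.ones(n),u,u]
        c,s=np.cos(p[2]),np.sin(p[2]);X=A*h/1000;Y=B*w/1000
        W=[proj(t,np.array([p[0]+c*a-s*b,p[1]+s*a+c*b,z])) for a,b in zip(X,Y)]
        W=np.array(W,np.float32);return cv2.remap(g.astype(np.float32),W[:,0],W[:,1],cv2.INTER_LINEAR).mean()
    f=lambda q:-(rectv((q[0]/1000,q[1]/1000,q[2]/50),20,33)-rectv((q[0]/1000,q[1]/1000,q[2]/50),24,37,ring=1))
    r=minimize(f,[x0*1000,y0*1000,yaw0*50],method="Nelder-Mead",options=dict(initial_simplex=None,maxiter=150))
    return r.x[0]/1000,r.x[1]/1000,np.degrees(r.x[2]/50),-r.fun
E
python3 - <<'E'
from fit import *
t=viewer.read_camera("top")
print(fitflange(t,.405,.233,-.06),fitflange(t,.402,.3054,-.04))
save(t,"g1.png",(160,235,260,295),8 if 0 else 7)
to(.405,.233,.15,-4)
E
```

```text
(np.float64(0.40556967328203414), np.float64(0.23557426148742575), np.float64(-3.504022889336618), np.float64(39.76075744628906)) (np.float64(0.40248582876598626), np.float64(0.3139191268957355), np.float64(-2.32667023210625), np.float64(42.68946838378906))
t 2.75 tcp [ 0.4539 -0.1914  0.2317] F [1.73 3.65 0.11] M [ 0.144 -0.088  0.011] w 0.701 g 0.0 yawy -3.09 tilt [0.006 0.003]
shift [ 0.4207 -0.072   0.0838] turn 0.016
```

View pics/g1.png

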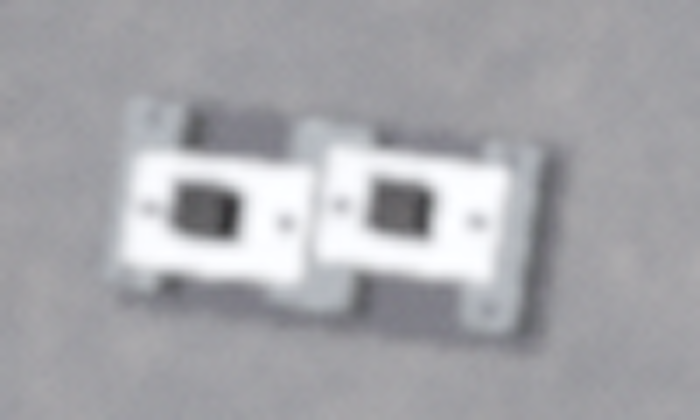

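Zoom: both posts sit at about (189,265) and (217,265) in the top image. The flanges are yawed about -4° and the rack about -5°.

>>> step_arm(
  series=[0.06,-0.0104,0.003,0,0.12,-0.0208,0.01,0,0.18,-0.0312,0.02,0,0.24,-0.0416,0.035,0,0.3,-0.052,0.05,0,0.36,-0.0624,0.065,0,0.41,-0.0711,0.075,0,0.4294,-0.0744,0.081,0],
)

```text
time: 3.75
tool_pos: [0.4041, 0.236, 0.1499]
tcp_rot: [-2.291, -2.149, -0.0]
wrist_force: [0.2, -0.2, 0.3]
width: 0.699
grip_force: 0.0
```

>>> step_arm(
  series=[0,0,0,0,0,0,0,0],
)

```text
time: 4.0
tool_pos: [0.405, 0.233, 0.1505]
tcp_rot: [2.294, 2.145, -0.0]
wrist_force: [-0.5, 0.8, 0.4]
width: 0.704
grip_force: 0.0
```

Run:
```python
from h import *
s=viewer.read_camera("side");t=viewer.read_camera("top")
a=cv2.resize(s["image"][230:370,290:390],(429,600),interpolation=cv2.INTER_CUBIC);b=cv2.resize(t["image"][235:305,160:250],(360,280),interpolation=cv2.INTER_CUBIC)
m=np.zeros((600,800,3),np.uint8);m[:,:429]=a;m[:280,435:795]=b
cv2.imwrite("pics/ab1.png",m[:,:,::-1]);to(.405,.2335,.061,-4)
```

```text
t 4.1 tcp [0.4053 0.2327 0.1507] F [-0.42 -0.01 -0.37] M [-0.003  0.047  0.055] w 0.701 g 0.0 yawy -3.92 tilt [0.    0.001]
shift [ 0.0008 -0.0004  0.0897] turn 0.001
```

View pics/ab1.png

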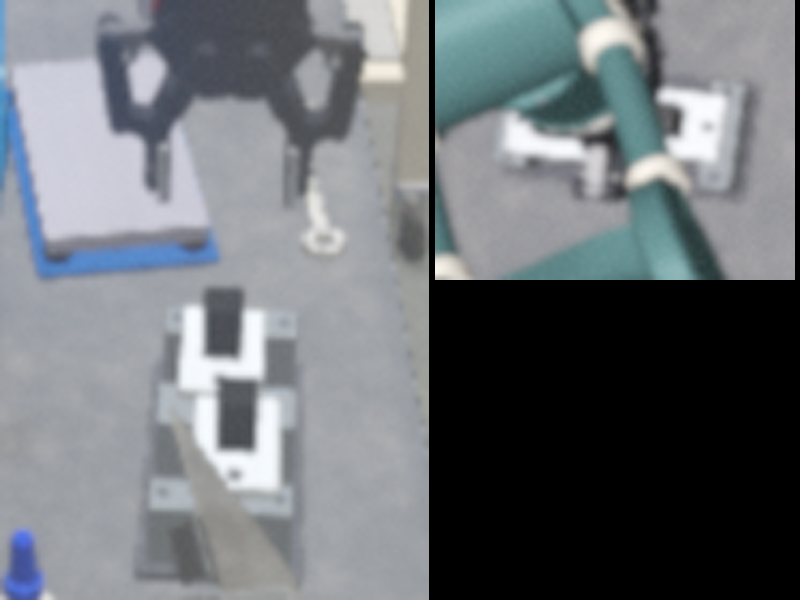

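Fingers (side crop, midpoint about 226) line up with the post (224). Going down to grip.

>>> step_arm(
  series=[0.0005,0,0.03,0,0.0005,0,0.06,0,0.0005,0,0.08,0,0.0005,0,0.088,0,0.0005,0,0.088,0],
)

```text
time: 4.72
tool_pos: [0.405, 0.2335, 0.0623]
tcp_rot: [-2.296, -2.144, 0.001]
wrist_force: [-0.2, -0.4, 0.1]
width: 0.703
grip_force: 0.0
```

>>> step_arm(
  series=[0,0,0,0,0,0,0,0,0,0,0,0,0,0,0,0,0,0,0,0,0,0,0,0],
  gripper=0,
  newtons=80,
)

```text
time: 5.48
tool_pos: [0.4058, 0.2346, 0.0635]
tcp_rot: [2.294, 2.145, 0.003]
wrist_force: [0.3, -0.2, 6.0]
width: 0.246
grip_force: 79.8
```

>>> step_arm(
  series=[0,0,-0.02,0,0,0,-0.045,0,0,0,-0.062,0,-0.05,0.013,-0.062,-0.06,-0.1,0.026,-0.062,-0.12,-0.15,0.039,-0.062,-0.17,-0.1822,0.0475,-0.062,-0.197,-0.1822,0.0475,-0.062,-0.197],
)

```text
time: 6.48
tool_pos: [0.4399, 0.0473, 0.124]
tcp_rot: [-2.077, -2.357, 0.001]
wrist_force: [-0.8, -0.2, -3.4]
width: 0.24
grip_force: 79.0
```

>>> step_arm(
  series=[0,0,0,0,0,0,0,0,0,0,0,0],
)

```text
time: 6.85
tool_pos: [0.4398, 0.05, 0.1242]
tcp_rot: [-2.07, -2.362, 0.0]
wrist_force: [0.1, 0.4, -2.9]
width: 0.243
grip_force: 79.0
```

Run:
```python
from h import *
s=viewer.read_camera("side");t=viewer.read_camera("top")
for i in range(4):st()
viewer.read_camera("side");st()
to(.440,.0486,.082,7.4)
a=cv2.resize(s["image"][190:350,280:390],(412,600),interpolation=cv2.INTER_CUBIC);b=cv2.resize(t["image"][215:305,165:285],(380,285),interpolation=cv2.INTER_CUBIC)
m=np.zeros((600,800,3),np.uint8);m[:,:412]=a;m[:285,415:795]=b
cv2.imwrite("pics/p1.png",m[:,:,::-1])
```

```text
t 6.95 tcp [0.4399 0.0498 0.1242] F [ 0.18  1.14 -3.52] M [ 0.013 -0.004  0.018] w 0.24 g 79.0 yawy 7.52 tilt [ 0. -0.]
t 6.95 tcp [0.4399 0.0498 0.1242] F [ 0.18  1.14 -3.52] M [ 0.013 -0.004  0.018] w 0.24 g 79.0 yawy 7.52 tilt [ 0. -0.]
t 6.95 tcp [0.4399 0.0498 0.1242] F [ 0.18  1.14 -3.52] M [ 0.013 -0.004  0.018] w 0.24 g 79.0 yawy 7.52 tilt [ 0. -0.]
t 6.95 tcp [0.4399 0.0498 0.1242] F [ 0.18  1.14 -3.52] M [ 0.013 -0.004  0.018] w 0.24 g 79.0 yawy 7.52 tilt [ 0. -0.]
t 7.0 tcp [0.44   0.0497 0.1243] F [-0.11 -0.16 -3.24] M [-0.041  0.021 -0.018] w 0.241 g 79.0 yawy 7.51 tilt [ 0. -0.]
t 7.0 tcp [0.44   0.0497 0.1243] F [-0.11 -0.16 -3.24] M [-0.041  0.021 -0.018] w 0.241 g 79.0 yawy 7.51 tilt [ 0. -0.]
shift [-0.0011 -0.0001  0.0423] turn 0.002
```

View pics/p1.png

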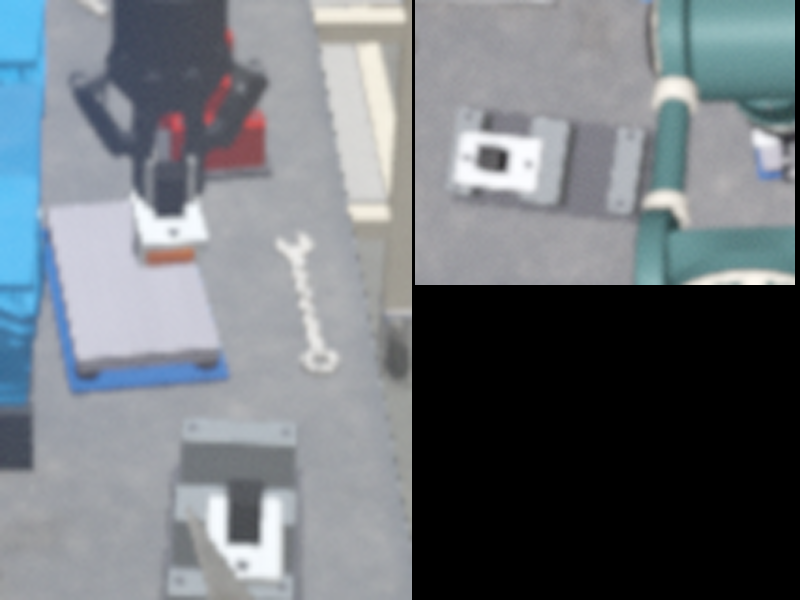

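Unit held level over the plate; grey place 2 is now free. Lowering.

>>> step_arm(
  series=[0,0,0.015,0,0,0,0.03,0,0,0,0.038,0,0,0,0.041,0,0,0,0.042,0,0,0,0.042,0,0,0,0.042,0],
)

```text
time: 7.88
tool_pos: [0.4405, 0.0492, 0.0828]
tcp_rot: [2.072, 2.36, 0.001]
wrist_force: [0.0, -0.3, -4.7]
width: 0.241
grip_force: 78.8
```

>>> step_arm(
  series=[0,0,0.0007,0,0,0,0.0007,0],
)

```text
time: 8.12
tool_pos: [0.4401, 0.0492, 0.0817]
tcp_rot: [2.072, 2.361, 0.0]
wrist_force: [0.1, -0.0, -2.8]
width: 0.242
grip_force: 78.8
```

>>> step_arm(
  series=[0,0,0.0007,0,0,0,0.0007,0],
)

```text
time: 8.38
tool_pos: [0.44, 0.0491, 0.0808]
tcp_rot: [-2.072, -2.361, 0.0]
wrist_force: [-0.3, 0.0, -3.6]
width: 0.241
grip_force: 78.8
```

>>> step_arm(
  series=[0,0,0.0005,0,0,0,0.0005,0],
)

```text
time: 8.62
tool_pos: [0.44, 0.0492, 0.0803]
tcp_rot: [-2.072, -2.361, 0.0]
wrist_force: [0.5, 0.5, -3.0]
width: 0.238
grip_force: 78.8
```

>>> step_arm(
  series=[0,0,0.0004,0,0,0,0.0004,0],
)

```text
time: 8.88
tool_pos: [0.44, 0.0491, 0.08]
tcp_rot: [-2.072, -2.361, 0.0]
wrist_force: [-0.1, 0.2, -2.8]
width: 0.24
grip_force: 78.8
```

>>> step_arm(
  series=[0,0,0.0005,0,0,0,0.0005,0],
)

```text
time: 9.12
tool_pos: [0.44, 0.0492, 0.0794]
tcp_rot: [-2.072, -2.361, 0.0]
wrist_force: [-0.1, -0.0, -3.0]
width: 0.242
grip_force: 78.8
```

>>> step_arm(
  series=[0,0,0.0005,0,0,0,0.0005,0],
)

```text
time: 9.38
tool_pos: [0.44, 0.0491, 0.0789]
tcp_rot: [-2.072, -2.361, 0.0]
wrist_force: [0.2, 0.5, -3.3]
width: 0.248
grip_force: 78.8
```

>>> step_arm(
  series=[0,0,0.0005,0,0,0,0.0005,0],
)

```text
time: 9.62
tool_pos: [0.44, 0.0492, 0.0784]
tcp_rot: [-2.072, -2.361, 0.0]
wrist_force: [0.4, -0.6, -3.0]
width: 0.243
grip_force: 78.8
```

>>> step_arm(
  series=[0,0,0.0005,0,0,0,0.0005,0],
)

```text
time: 9.88
tool_pos: [0.44, 0.0492, 0.0779]
tcp_rot: [-2.072, -2.361, 0.0]
wrist_force: [0.5, 0.8, -2.7]
width: 0.242
grip_force: 78.8
```

>>> step_arm(
  series=[0,0,0.0005,0,0,0,0.0005,0],
)

```text
time: 10.12
tool_pos: [0.44, 0.0492, 0.0774]
tcp_rot: [-2.072, -2.361, 0.0]
wrist_force: [-0.8, -0.4, -3.3]
width: 0.241
grip_force: 78.8
```

>>> step_arm(
  series=[0,0,0.0005,0,0,0,0.0005,0],
)

```text
time: 10.38
tool_pos: [0.44, 0.0491, 0.0769]
tcp_rot: [-2.072, -2.361, 0.0]
wrist_force: [0.1, 0.4, -3.3]
width: 0.24
grip_force: 78.8
```

>>> step_arm(
  series=[0,0,0.0005,0,0,0,0.0005,0],
)

```text
time: 10.62
tool_pos: [0.4402, 0.0491, 0.0767]
tcp_rot: [2.072, 2.361, 0.0]
wrist_force: [-0.2, 0.1, -1.4]
width: 0.243
grip_force: 78.9
```

>>> step_arm(
  series=[0,0,0.0005,0,0,0,0.0005,0],
)

```text
time: 10.88
tool_pos: [0.4402, 0.0492, 0.0764]
tcp_rot: [2.072, 2.361, 0.0]
wrist_force: [-1.1, -1.0, 1.9]
width: 0.243
grip_force: 79.5
```

Contact at TCP z≈0.0767, baseline about -3.2 N, so about 5 N is pressed. Rolling toward -y in small steps.

>>> step_arm(
  series=[-0.0015,0,0.0002,0,-0.003,0,0.0002,0,-0.003,0,0.0002,0],
)

```text
time: 11.25
tool_pos: [0.4406, 0.046, 0.076]
tcp_rot: [2.072, 2.361, 0.0]
wrist_force: [-1.6, -0.5, 4.6]
width: 0.241
grip_force: 79.8
```

>>> step_arm(
  series=[-0.0015,0,0,0,-0.003,0,0,0,-0.003,0,0,0],
)

```text
time: 11.62
tool_pos: [0.4409, 0.043, 0.0759]
tcp_rot: [2.072, 2.361, -0.0]
wrist_force: [-2.8, 0.4, 4.9]
width: 0.241
grip_force: 79.9
```

>>> step_arm(
  series=[-0.002,0,0,0,-0.004,0,0,0,-0.004,0,0,0],
)

```text
time: 12.0
tool_pos: [0.4414, 0.0391, 0.0759]
tcp_rot: [-2.073, -2.361, 0.0]
wrist_force: [-3.0, 0.1, 6.8]
width: 0.244
grip_force: 80.0
```

>>> step_arm(
  series=[-0.002,0,0,0,-0.004,0,0,0,-0.004,0,0,0],
)

```text
time: 12.38
tool_pos: [0.4418, 0.0352, 0.0761]
tcp_rot: [-2.073, -2.361, 0.0]
wrist_force: [-3.7, 0.9, 7.7]
width: 0.241
grip_force: 80.1
```

>>> step_arm(
  series=[-0.002,0,-0.0004,0,-0.004,0,-0.0006,0,-0.004,0,-0.0006,0],
)

```text
time: 12.75
tool_pos: [0.4423, 0.0313, 0.0765]
tcp_rot: [-2.072, -2.361, 0.0]
wrist_force: [-2.8, -0.5, 6.8]
width: 0.243
grip_force: 80.0
```

>>> step_arm(
  series=[-0.002,0,-0.0002,0,-0.004,0,-0.0003,0,-0.004,0,-0.0003,0],
)

```text
time: 13.12
tool_pos: [0.4428, 0.0274, 0.0769]
tcp_rot: [-2.072, -2.36, 0.0]
wrist_force: [-3.3, 0.6, 6.8]
width: 0.239
grip_force: 80.1
```

The support height follows about 78.4 − 2·cos(3.6°(s−4)) mm, so this unit is bobbing. I'll keep rolling and follow that curve.

>>> step_arm(
  series=[-0.002,0,-0.0004,0,-0.004,0,-0.0007,0,-0.006,0,-0.00095,0,-0.008,0,-0.0012,0,-0.008,0,-0.0012,0],
)

```text
time: 13.75
tool_pos: [0.4437, 0.0194, 0.0779]
tcp_rot: [-2.072, -2.36, 0.001]
wrist_force: [-3.7, 0.8, 5.2]
width: 0.246
grip_force: 79.9
```

>>> step_arm(
  series=[-0.002,0,-0.00025,0,-0.004,0,-0.0005,0,-0.006,0,-0.0007,0,-0.008,0,-0.00095,0,-0.008,0,-0.00095,0],
)

```text
time: 14.38
tool_pos: [0.4446, 0.0114, 0.0789]
tcp_rot: [-2.072, -2.36, 0.001]
wrist_force: [-3.9, -0.7, 6.1]
width: 0.24
grip_force: 79.9
```

>>> step_arm(
  series=[-0.002,0,-0.00025,0,-0.004,0,-0.0005,0,-0.006,0,-0.00065,0,-0.008,0,-0.0008,0,-0.008,0,-0.0008,0],
)

```text
time: 15.0
tool_pos: [0.4456, 0.0033, 0.0796]
tcp_rot: [-2.072, -2.36, 0.001]
wrist_force: [-3.6, 0.9, 5.3]
width: 0.239
grip_force: 79.9
```

>>> step_arm(
  series=[-0.002,0,-0.0001,0,-0.004,0,-0.0002,0,-0.006,0,-0.00025,0,-0.008,0,-0.00025,0,-0.008,0,-0.00025,0],
)

```text
time: 15.62
tool_pos: [0.4465, -0.0047, 0.0798]
tcp_rot: [-2.072, -2.36, 0.002]
wrist_force: [-3.5, -0.2, 5.6]
width: 0.242
grip_force: 80.0
```

>>> step_arm(
  series=[-0.002,0,0,0,-0.004,0,5e-05,0,-0.006,0,0.0001,0,-0.008,0,0.0002,0,-0.008,0,0.0002,0],
)

```text
time: 16.25
tool_pos: [0.4475, -0.0128, 0.0797]
tcp_rot: [-2.072, -2.361, 0.002]
wrist_force: [-4.4, -1.1, 7.2]
width: 0.243
grip_force: 80.1
```

>>> step_arm(
  series=[-0.002,0,0.00015,0,-0.004,0,0.0003,0,-0.006,0,0.0005,0,-0.008,0,0.0007,0,-0.008,0,0.0007,0],
)

```text
time: 16.88
tool_pos: [0.4484, -0.0208, 0.0791]
tcp_rot: [-2.072, -2.361, 0.003]
wrist_force: [-4.8, -1.8, 7.5]
width: 0.243
grip_force: 80.2
```

>>> step_arm(
  series=[-0.002,0,0,0,-0.004,0,0.0002,0,-0.006,0,0.0004,0,-0.008,0,0.0006,0,-0.008,0,0.0006,0],
)

```text
time: 17.5
tool_pos: [0.4493, -0.0288, 0.0784]
tcp_rot: [-2.072, -2.361, 0.003]
wrist_force: [-4.2, -2.3, 6.2]
width: 0.244
grip_force: 80.2
```

>>> step_arm(
  series=[-0.002,0,0.0002,0,-0.004,0,0.00045,0,-0.006,0,0.0007,0,-0.008,0,0.0009,0,-0.008,0,0.0009,0],
)

```text
time: 18.12
tool_pos: [0.4503, -0.0368, 0.0774]
tcp_rot: [-2.071, -2.361, 0.003]
wrist_force: [-4.5, -2.2, 6.2]
width: 0.242
grip_force: 80.1
```

>>> step_arm(
  series=[-0.002,0,0.0002,0,-0.004,0,0.0004,0,-0.006,0,0.0006,0,-0.008,0,0.0008,0,-0.008,0,0.0008,0],
)

```text
time: 18.75
tool_pos: [0.4512, -0.0446, 0.0765]
tcp_rot: [-2.071, -2.36, 0.004]
wrist_force: [-4.6, -1.9, 7.2]
width: 0.242
grip_force: 80.1
```

>>> step_arm(
  series=[-0.002,0,0.00015,0,-0.004,0,0.0003,0,-0.006,0,0.0004,0,-0.008,0,0.0005,0,-0.008,0,0.0005,0],
)

```text
time: 19.38
tool_pos: [0.4521, -0.0524, 0.0759]
tcp_rot: [-2.071, -2.36, 0.003]
wrist_force: [-5.9, -1.9, 6.2]
width: 0.241
grip_force: 80.1
```

>>> step_arm(
  series=[-0.003,0,5e-05,0,-0.006,0,5e-05,0,-0.009,0,0,0,-0.012,0,-0.0001,0,-0.012,0,-0.0001,0],
)

```text
time: 20.0
tool_pos: [0.4535, -0.0642, 0.076]
tcp_rot: [-2.071, -2.359, 0.003]
wrist_force: [-5.3, 0.1, 7.1]
width: 0.245
grip_force: 80.1
```

>>> step_arm(
  series=[0,0,-0.01,0,0,0,-0.03,0,0,0,-0.05,0,0,0,-0.05,0],
)

```text
time: 20.5
tool_pos: [0.4568, -0.0642, 0.1279]
tcp_rot: [2.07, 2.358, 0.004]
wrist_force: [0.7, 0.5, -2.8]
width: 0.243
grip_force: 78.9
```

Run:
```python
from h import *
for p in((.3952,-.2143),(.4048,-.2897)): to(*p,.125,7.2)
```

```text
t 20.5 tcp [ 0.4568 -0.0642  0.1279] F [ 0.66  0.45 -2.85] M [-0.023  0.01   0.009] w 0.243 g 78.9 yawy 7.45 tilt [-0.002  0.005]
shift [-0.1408 -0.0805  0.0027] turn 0.004
t 20.5 tcp [ 0.4568 -0.0642  0.1279] F [ 0.66  0.45 -2.85] M [-0.023  0.01   0.009] w 0.243 g 78.9 yawy 7.45 tilt [-0.002  0.005]
shift [-0.2168 -0.0808  0.0028] turn 0.004
```

Unit bobs by about ±2 mm over one turn, so it goes on the red rack, place 1.

>>> step_arm(
  series=[-0.047,-0.027,0,0,-0.094,-0.054,0,0,-0.13,-0.0745,0,0,-0.141,-0.0808,0,0,-0.141,-0.0808,0,0,-0.141,-0.0808,0,0],
)

```text
time: 21.25
tool_pos: [0.3931, -0.2132, 0.1258]
tcp_rot: [-2.071, -2.361, -0.001]
wrist_force: [-0.8, 0.2, -2.4]
width: 0.243
grip_force: 79.1
```

Run:
```python
from h import *
s=viewer.read_camera("side");t=viewer.read_camera("top")
to(.3952,-.2143,.0625,7.2)
a=cv2.resize(s["image"][150:250,290:380],(540,600),interpolation=cv2.INTER_CUBIC);b=cv2.resize(t["image"][240:300,355:440],(255,180),interpolation=cv2.INTER_CUBIC)
m=np.zeros((600,800,3),np.uint8);m[:,:540]=a;m[:180,545:800]=b
cv2.imwrite("pics/r1.png",m[:,:,::-1])
print([np.round(d["point"],1) for d in viewer.spot_point(s,"red_rack_place_1")])
for z in(.123-.0125,): print("roller bottom px",proj(s,np.array([.3952,-.2143,.0755])),"gap centre at .048",proj(s,np.array([.3952,-.2143,.048])))
```

```text
t 21.35 tcp [ 0.3933 -0.2131  0.126 ] F [-0.12  0.39 -2.06] M [-0.024 -0.056  0.06 ] w 0.242 g 79.1 yawy 7.54 tilt [ 0.001 -0.   ]
shift [-0.0014  0.0017  0.0635] turn 0.006
[array([333.9, 208.6]), array([331.8, 201. ]), array([302.4, 187.3])]
roller bottom px [335.86019516 208.7555973 ] gap centre at .048 [335.6476848  216.73435921]
```

View pics/r1.png

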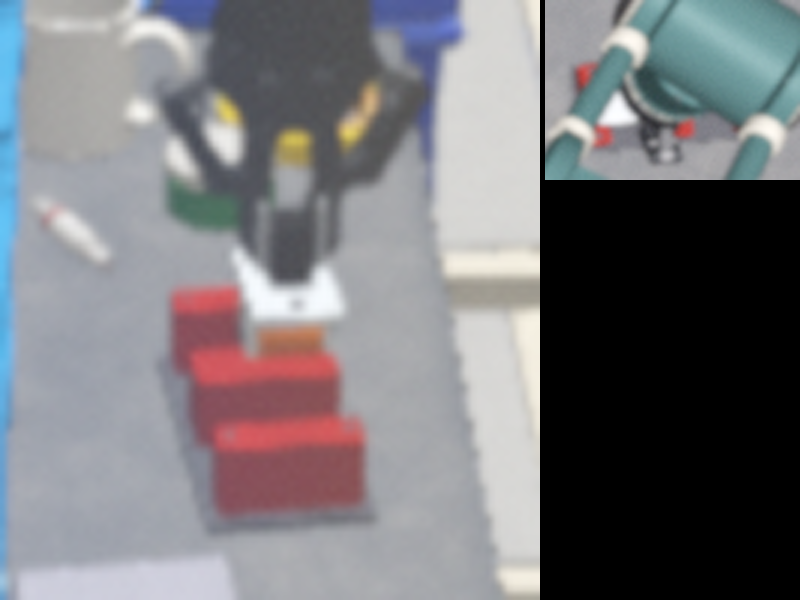

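Unit sits just above red place 1, about 3 mm toward the robot, which I'll correct. The lower pose leaves the roller in the gap.

>>> step_arm(
  series=[-0.0012,0.003,0.015,0,-0.0012,0.003,0.035,0,-0.0012,0.003,0.05,0,-0.0012,0.003,0.058,0,-0.0012,0.003,0.06,0,-0.0012,0.003,0.06,0],
)

```text
time: 22.15
tool_pos: [0.3964, -0.2152, 0.0665]
tcp_rot: [2.072, 2.361, 0.0]
wrist_force: [0.3, -0.5, -2.4]
width: 0.24
grip_force: 79.0
```

>>> step_arm(
  series=[0,0,0.001,0,0,0,0.002,0,0,0,0.002,0],
)

```text
time: 22.52
tool_pos: [0.3962, -0.215, 0.0644]
tcp_rot: [2.072, 2.361, 0.0]
wrist_force: [-0.2, 0.8, -3.7]
width: 0.242
grip_force: 79.0
```

>>> step_arm(
  series=[0,0,0.001,0,0,0,0.001,0],
)

```text
time: 22.78
tool_pos: [0.3963, -0.2151, 0.0636]
tcp_rot: [2.072, 2.361, -0.0]
wrist_force: [-1.3, -0.0, -0.2]
width: 0.245
grip_force: 79.7
```

>>> step_arm(
  series=[0,0,0.001,0,0,0,0.001,0],
)

```text
time: 23.02
tool_pos: [0.3963, -0.2151, 0.0636]
tcp_rot: [-2.072, -2.361, 0.0]
wrist_force: [-4.1, 1.8, 9.3]
width: 0.242
grip_force: 80.9
```

Seated on the rails. Releasing and lifting.

>>> step_arm(
  series=[0,0,-0.0008,0,0,0,-0.0008,0],
)

```text
time: 23.28
tool_pos: [0.3963, -0.2151, 0.0636]
tcp_rot: [2.072, 2.361, -0.0]
wrist_force: [-2.7, 1.3, 4.6]
width: 0.24
grip_force: 80.0
```

>>> step_arm(
  series=[0,0,0,0,0,0,0,0,0,0,0,0,0,0,0,0],
  gripper=0.7,
)

```text
time: 23.78
tool_pos: [0.3962, -0.215, 0.063]
tcp_rot: [-2.072, -2.361, -0.0]
wrist_force: [-0.2, -0.5, 0.3]
width: 0.695
grip_force: 0.0
```

>>> step_arm(
  series=[0,0,-0.02,0,0,0,-0.06,0,0,0,-0.11,0,0,0,-0.13,0],
)

```text
time: 24.28
tool_pos: [0.3978, -0.216, 0.1966]
tcp_rot: [2.069, 2.357, 0.002]
wrist_force: [0.9, 0.1, -0.2]
width: 0.697
grip_force: 0.0
```

Run:
```python
from fit import *
s=viewer.read_camera("side");t=viewer.read_camera("top")
to(.4025,.307,.15,-2.5)
a=cv2.resize(s["image"][170:250,300:370],(525,600),interpolation=cv2.INTER_CUBIC);b=cv2.resize(t["image"][240:300,165:250],(255,180),interpolation=cv2.INTER_CUBIC)
m=np.zeros((600,800,3),np.uint8);m[:,:525]=a;m[:180,530:785]=b
c=cv2.resize(t["image"][240:300,355:440],(255,180),interpolation=cv2.INTER_CUBIC);m[200:380,530:785]=c
d=cv2.resize(s["image"][295:365,310:370],(180,210),interpolation=cv2.INTER_CUBIC);m[385:595,530:710]=d
cv2.imwrite("pics/r2.png",m[:,:,::-1])
# light-grey rail / dark post of remaining unit
g=cv2.cvtColor(t["image"],cv2.COLOR_RGB2GRAY)[258:272,182:200];print(g)
```

```text
t 24.38 tcp [ 0.3981 -0.2162  0.1963] F [ 0.36 -0.43  0.4 ] M [-0.003  0.003 -0.003] w 0.7 g 0.0 yawy 7.45 tilt [-0.004  0.005]
shift [0.5184 0.0719 0.0445] turn 0.174
[[249 249 247 243 239 237 235 232 231 231 233 231 224 220 215 208 200 195]
 [252 250 244 238 236 235 236 236 238 241 246 247 246 245 242 239 237 236]
 [250 245 228 209 201 201 203 205 213 221 233 240 247 251 252 251 251 251]
 [250 241 212 167 142 138 146 151 160 175 192 211 231 246 252 253 253 254]
 [246 236 202 144 105 101 102 108 113 115 130 157 201 232 249 253 254 254]
 [232 223 188 134  98  93  94  93  95  83  76  98 168 220 245 254 254 254]
 [208 206 173 123  97  90  95  94  95  79  54  82 160 219 245 253 253 251]
 [208 197 161 116  97  95  98  98  96  74  52  84 167 224 247 254 251 241]
 [228 207 161 117  96  94 101 100  96  73  55 101 175 229 250 254 248 230]
 [241 222 185 142 118 104 103 102  94  74  63 112 186 232 250 254 250 232]
 [248 237 218 194 168 152 139 128 114 104  99 139 201 236 251 254 252 244]
 [252 248 242 231 219 209 199 191 183 179 175 190 218 241 251 253 252 251]
 [252 253 252 248 243 240 237 233 232 229 229 231 240 247 252 252 252 252]
 [251 252 252 251 250 250 250 250 250 249 249 250 251 252 253 254 253 253]]
```

View pics/r2.png

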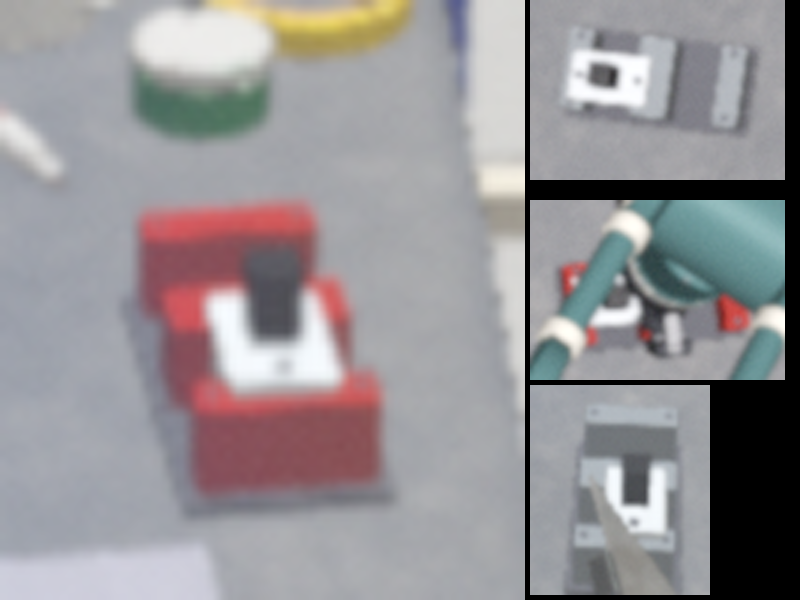

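The bobbing unit lies flat on red place 1. Now the remaining unit, post at about (188.3,264.7) in the top image.

>>> step_arm(
  series=[0.06,0.0084,0,0,0.12,0.0169,0,0,0.18,0.0253,0,0,0.24,0.0338,0,0,0.3,0.0422,0,0,0.36,0.0506,0,0,0.42,0.0591,0,0,0.48,0.0675,0,0],
)

```text
time: 25.38
tool_pos: [0.3997, 0.2713, 0.1914]
tcp_rot: [-2.072, -2.361, 0.003]
wrist_force: [0.8, -0.9, 0.4]
width: 0.704
grip_force: 0.0
```

>>> step_arm(
  series=[0.03,0.004,0.02,0.09,0.039,0.0055,0.045,0.182,0.039,0.0055,0.053,0.182,0.039,0.0055,0.053,0.182,0.039,0.0055,0.053,0.182],
)

```text
time: 26.0
tool_pos: [0.4018, 0.3087, 0.1407]
tcp_rot: [2.278, 2.163, 0.002]
wrist_force: [-0.1, -0.3, -0.5]
width: 0.699
grip_force: 0.0
```

Run:
```python
from h import *
s=viewer.read_camera("side")
s0,R=st();to(.4015,.309,.0624,-3)
save(s,"ab2.png",(290,250,390,370),5)
print(tri.__name__,[ (np.round(d["point"],1),round(d["score"],2)) for d in viewer.spot_point(s,"unit_a_post")])
```

```text
t 26.05 tcp [0.402  0.3089 0.1411] F [-0.05 -0.28 -0.77] M [0.038 0.023 0.012] w 0.699 g 0.0 yawy -3.0 tilt [0.001 0.001]
t 26.05 tcp [0.402  0.3089 0.1411] F [-0.05 -0.28 -0.77] M [0.038 0.023 0.012] w 0.699 g 0.0 yawy -3.0 tilt [0.001 0.001]
shift [ 0.     -0.0006  0.0787] turn -0.0
tri [(array([336.7, 208.6]), 0.48)]
```

View pics/ab2.png

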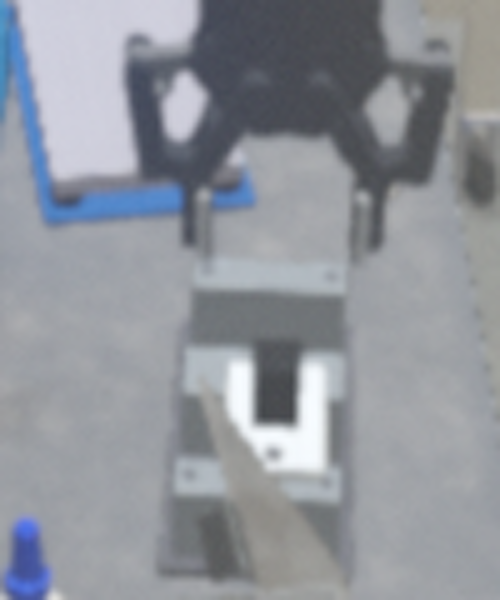

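Fingers (midpoint about 282) straddle the post (277). Gripping.

>>> step_arm(
  series=[0,0,0.03,0,0,0,0.055,0,0,0,0.073,0,0,0,0.078,0,0,0,0.078,0],
)

```text
time: 26.72
tool_pos: [0.4015, 0.3092, 0.0624]
tcp_rot: [2.279, 2.163, 0.001]
wrist_force: [-0.5, -0.9, 0.8]
width: 0.7
grip_force: 0.0
```

>>> step_arm(
  series=[0,0,0,0,0,0,0,0,0,0,0,0,0,0,0,0,0,0,0,0,0,0,0,0],
  gripper=0,
)

```text
time: 27.48
tool_pos: [0.4019, 0.3097, 0.0633]
tcp_rot: [2.278, 2.163, 0.003]
wrist_force: [-0.6, -0.5, 6.4]
width: 0.242
grip_force: 79.4
```

>>> step_arm(
  series=[0,0,-0.02,0,0,0,-0.045,0,0,0,-0.062,0,0,0,-0.062,0],
)

```text
time: 27.98
tool_pos: [0.402, 0.3097, 0.1252]
tcp_rot: [2.278, 2.163, 0.004]
wrist_force: [0.6, 0.5, -3.6]
width: 0.244
grip_force: 78.8
```

Run:
```python
from h import *
to(.440,.0486,.120,7.4)
```

```text
t 27.98 tcp [0.402  0.3097 0.1252] F [ 0.57  0.53 -3.55] M [ 0.001 -0.013 -0.041] w 0.244 g 78.8 yawy -2.98 tilt [0.002 0.002]
shift [-0.2587  0.0515  0.0049] turn -0.181
```

>>> step_arm(
  series=[-0.055,0.011,0,-0.04,-0.11,0.022,0,-0.08,-0.165,0.033,0,-0.12,-0.22,0.0438,0,-0.16,-0.2585,0.0515,0,-0.181,-0.2585,0.0515,0,-0.181,-0.2585,0.0515,0,-0.181],
)

```text
time: 28.85
tool_pos: [0.4384, 0.0484, 0.1231]
tcp_rot: [-2.074, -2.358, 0.001]
wrist_force: [0.1, 0.6, -3.9]
width: 0.24
grip_force: 79.0
```

>>> step_arm(
  series=[0,0,0.015,0,0,0,0.03,0,0,0,0.038,0,0,0,0.042,0,0,0,0.042,0,0,0,0.042,0,0,0,0.042,0],
)

```text
time: 29.72
tool_pos: [0.4397, 0.0483, 0.0826]
tcp_rot: [2.073, 2.359, 0.001]
wrist_force: [-0.4, 1.1, -4.2]
width: 0.245
grip_force: 78.8
```

>>> step_arm(
  series=[0,0,0.0007,0,0,0,0.0007,0],
)

```text
time: 29.98
tool_pos: [0.4392, 0.0483, 0.0815]
tcp_rot: [2.074, 2.36, 0.0]
wrist_force: [0.3, 0.1, -3.7]
width: 0.241
grip_force: 78.8
```

>>> step_arm(
  series=[0,0,0.0007,0,0,0,0.0007,0],
)

```text
time: 30.22
tool_pos: [0.4391, 0.0483, 0.0806]
tcp_rot: [-2.074, -2.36, 0.0]
wrist_force: [-0.7, -0.4, -4.1]
width: 0.248
grip_force: 78.8
```

>>> step_arm(
  series=[0,0,0.0007,0,0,0,0.0007,0],
)

```text
time: 30.48
tool_pos: [0.4391, 0.0483, 0.0799]
tcp_rot: [-2.074, -2.36, 0.0]
wrist_force: [-1.1, -0.4, -4.1]
width: 0.244
grip_force: 78.8
```

>>> step_arm(
  series=[0,0,0.0007,0,0,0,0.0007,0],
)

```text
time: 30.72
tool_pos: [0.4392, 0.0483, 0.0792]
tcp_rot: [-2.074, -2.36, 0.0]
wrist_force: [0.1, 0.0, -3.7]
width: 0.241
grip_force: 78.8
```

>>> step_arm(
  series=[0,0,0.0007,0,0,0,0.0007,0],
)

```text
time: 30.98
tool_pos: [0.4392, 0.0483, 0.0785]
tcp_rot: [-2.074, -2.36, 0.0]
wrist_force: [0.0, 0.6, -3.8]
width: 0.242
grip_force: 78.8
```

>>> step_arm(
  series=[0,0,0.0006,0,0,0,0.0006,0],
)

```text
time: 31.22
tool_pos: [0.4393, 0.0483, 0.0782]
tcp_rot: [2.074, 2.36, 0.0]
wrist_force: [-0.0, 0.1, -1.8]
width: 0.245
grip_force: 78.9
```

>>> step_arm(
  series=[0,0,0.0006,0,0,0,0.0006,0],
)

```text
time: 31.48
tool_pos: [0.4393, 0.0483, 0.0778]
tcp_rot: [2.074, 2.36, 0.0]
wrist_force: [-2.5, 0.0, 2.3]
width: 0.236
grip_force: 79.5
```

Contact at about z=0.0782, about 6 N pressed. Rolling.

>>> step_arm(
  series=[-0.0015,0,0.0001,0,-0.003,0,0.0001,0,-0.003,0,0.0001,0],
)

```text
time: 31.85
tool_pos: [0.4397, 0.0451, 0.0776]
tcp_rot: [2.074, 2.36, -0.0]
wrist_force: [-2.1, -0.2, 4.4]
width: 0.241
grip_force: 79.9
```

>>> step_arm(
  series=[-0.0015,0,0,0,-0.003,0,0,0,-0.003,0,0,0],
)

```text
time: 32.22
tool_pos: [0.4401, 0.0422, 0.0775]
tcp_rot: [2.074, 2.36, -0.0]
wrist_force: [-3.0, 0.3, 4.3]
width: 0.242
grip_force: 80.0
```

>>> step_arm(
  series=[-0.002,0,0,0,-0.004,0,0,0,-0.004,0,0,0],
)

```text
time: 32.6
tool_pos: [0.4406, 0.0382, 0.0775]
tcp_rot: [2.074, 2.36, -0.0]
wrist_force: [-1.6, 0.2, 4.7]
width: 0.242
grip_force: 80.0
```

>>> step_arm(
  series=[-0.002,0,0,0,-0.004,0,0,0,-0.004,0,0,0],
)

```text
time: 32.98
tool_pos: [0.441, 0.0342, 0.0775]
tcp_rot: [-2.074, -2.36, 0.001]
wrist_force: [-3.9, -0.8, 5.9]
width: 0.239
grip_force: 80.0
```

>>> step_arm(
  series=[-0.002,0,0,0,-0.004,0,-0.0001,0,-0.006,0,-0.0001,0,-0.006,0,-0.0001,0],
)

```text
time: 33.48
tool_pos: [0.4417, 0.0282, 0.0775]
tcp_rot: [-2.074, -2.36, 0.001]
wrist_force: [-3.2, -0.2, 5.4]
width: 0.244
grip_force: 80.0
```

>>> step_arm(
  series=[-0.002,0,0,0,-0.004,0,0,0,-0.006,0,0,0,-0.006,0,0,0],
)

```text
time: 33.98
tool_pos: [0.4424, 0.0222, 0.0775]
tcp_rot: [-2.073, -2.36, 0.001]
wrist_force: [-3.4, -0.5, 5.8]
width: 0.247
grip_force: 80.0
```

>>> step_arm(
  series=[-0.002,0,0,0,-0.004,0,-0.0001,0,-0.006,0,-0.0001,0,-0.008,0,-0.0002,0,-0.01,0,-0.0002,0,-0.01,0,-0.0002,0],
)

```text
time: 34.72
tool_pos: [0.4435, 0.0123, 0.0775]
tcp_rot: [-2.073, -2.36, 0.001]
wrist_force: [-4.1, 0.6, 5.2]
width: 0.244
grip_force: 80.0
```

>>> step_arm(
  series=[-0.002,0,0,0,-0.004,0,0,0,-0.006,0,0,0,-0.008,0,0,0,-0.01,0,0,0,-0.01,0,0,0],
)

```text
time: 35.48
tool_pos: [0.4447, 0.0023, 0.0775]
tcp_rot: [-2.073, -2.36, 0.002]
wrist_force: [-4.3, -0.3, 5.4]
width: 0.243
grip_force: 80.0
```

>>> step_arm(
  series=[-0.002,0,0,0,-0.004,0,0,0,-0.006,0,0,0,-0.008,0,0,0,-0.01,0,0,0,-0.01,0,0,0],
)

```text
time: 36.22
tool_pos: [0.4458, -0.0076, 0.0775]
tcp_rot: [-2.073, -2.359, 0.002]
wrist_force: [-3.9, -0.5, 6.0]
width: 0.24
grip_force: 80.1
```

>>> step_arm(
  series=[-0.0025,0,-0.0001,0,-0.005,0,-0.0001,0,-0.0075,0,-0.0002,0,-0.01,0,-0.0002,0,-0.0125,0,-0.0002,0,-0.015,0,-0.0002,0,-0.015,0,-0.0002,0],
)

```text
time: 37.1
tool_pos: [0.4475, -0.0225, 0.0775]
tcp_rot: [-2.073, -2.359, 0.003]
wrist_force: [-4.7, -1.0, 5.9]
width: 0.242
grip_force: 80.0
```

>>> step_arm(
  series=[-0.0025,0,0,0,-0.005,0,0,0,-0.0075,0,0,0,-0.01,0,0,0,-0.0125,0,-0.0001,0,-0.015,0,-0.0001,0,-0.015,0,-0.0001,0],
)

```text
time: 37.98
tool_pos: [0.4492, -0.0374, 0.0775]
tcp_rot: [-2.072, -2.359, 0.003]
wrist_force: [-5.5, -0.7, 6.0]
width: 0.241
grip_force: 80.0
```

>>> step_arm(
  series=[-0.0025,0,0,0,-0.005,0,0,0,-0.0075,0,0,0,-0.01,0,0,0,-0.0125,0,-0.0001,0,-0.015,0,-0.0001,0,-0.015,0,-0.0001,0],
)

```text
time: 38.85
tool_pos: [0.4509, -0.0523, 0.0775]
tcp_rot: [-2.072, -2.359, 0.004]
wrist_force: [-4.7, -1.2, 5.0]
width: 0.244
grip_force: 80.0
```

Level all the way (z 0.0775, steady force), so this is a true unit. Last bit of rolling, then lift and locate the grey rack places.

>>> step_arm(
  series=[-0.003,0,0,0,-0.006,0,0,0,-0.009,0,0,0,-0.012,0,0,0,-0.012,0,0,0],
)

```text
time: 39.48
tool_pos: [0.4523, -0.0642, 0.0775]
tcp_rot: [-2.072, -2.359, 0.004]
wrist_force: [-6.1, -0.7, 5.0]
width: 0.241
grip_force: 80.0
```

>>> step_arm(
  series=[0,0,-0.01,0,0,0,-0.03,0,0,0,-0.055,0,0,0,-0.055,0,0,0,-0.055,0],
)

```text
time: 40.1
tool_pos: [0.4534, -0.0637, 0.1322]
tcp_rot: [-2.073, -2.36, 0.0]
wrist_force: [-0.2, 0.2, -3.7]
width: 0.244
grip_force: 79.0
```

Run:
```python
from h import *
st()
t=viewer.read_camera("top");s=viewer.read_camera("side")
print([(np.round(d["point"],1),round(d["score"],2),atz(t,d["point"],.073).round(4)) for d in viewer.spot_point(t,"grey_rack_place_1")])
print([(np.round(d["point"],1),round(d["score"],2)) for d in viewer.spot_point(s,"grey_rack_place_1")])
a=cv2.resize(t["image"][235:295,170:250],(800,600),interpolation=cv2.INTER_CUBIC)
cv2.imwrite("pics/g2.png",a[:,:,::-1])
g=cv2.cvtColor(t["image"],cv2.COLOR_RGB2HSV)
k=np.zeros(g.shape[:2],np.uint8);k[240:292,172:245]=(g[240:292,172:245,2]>165)
n,l,S,_=cv2.connectedComponentsWithStats(k)
for i in range(1,n):
    if S[i,4]>40:
        ys,xs=np.nonzero(l==i);w=np.array([atz(t,(x,y),.048)[:2]*1000 for x,y in zip(xs,ys)],np.float32);print(S[i],cv2.minAreaRect(w))
```

```text
t 40.1 tcp [ 0.4534 -0.0637  0.1322] F [-0.23  0.22 -3.75] M [ 0.039  0.011 -0.007] w 0.244 g 79.0 yawy 7.39 tilt [ 0. -0.]
[(array([188. , 262.8]), 0.97, array([0.4074, 0.3145, 0.073 ])), (array([217.9, 264.8]), 0.77, array([0.4042, 0.2337, 0.073 ])), (array([380.7, 270.8]), 0.39, array([ 0.3999, -0.2063,  0.073 ])), (array([385. , 270.7]), 0.29, array([ 0.4005, -0.2179,  0.073 ]))]
[(array([343.2, 305.8]), 0.96), (array([339.6, 325.8]), 0.84), (array([333.8, 216.8]), 0.56)]
[232 244  13  18  74] ((445.5725402832031, 175.73626708984375), (43.84568786621094, 31.097837448120117), 46.927040100097656)
[174 248  12  28 228] ((413.49224853515625, 346.2281188964844), (25.044557571411133, 74.63219451904297), 85.01973724365234)
[198 252  15  27 292] ((405.1896667480469, 273.4858703613281), (30.40090560913086, 72.81961059570312), 84.03186798095703)
[226 255  11  27 199] ((399.17559814453125, 202.9605255126953), (20.525279998779297, 73.85482788085938), 84.17623901367188)
[209 285  16   7  51] ((343.011474609375, 239.19766235351562), (16.387964248657227, 41.02374267578125), 1.5504119396209717)
```

View pics/g2.png

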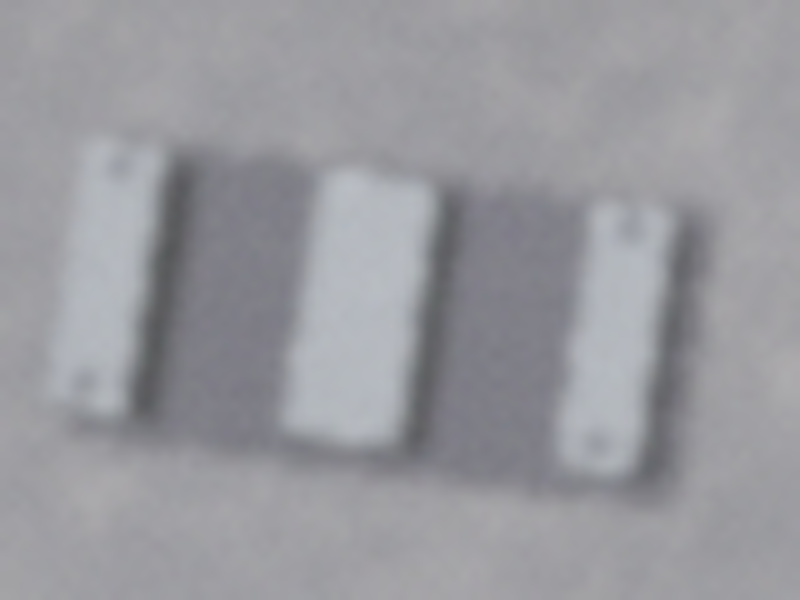

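Rack is fully visible: rails at world y 0.346, 0.2735 and 0.203, yaw -5.7°. Place 2 comes out at about (0.402, 0.236).

>>> step_arm(
  series=[0.05,-0.002,0.002,0.04,0.1,-0.004,0.004,0.08,0.16,-0.0065,0.006,0.12,0.22,-0.009,0.006,0.17,0.27,-0.011,0.006,0.21,0.3038,-0.0124,0.006,0.2285,0.3038,-0.0124,0.006,0.2285,0.3038,-0.0124,0.006,0.2285],
)

```text
time: 41.3
tool_pos: [0.4019, 0.2354, 0.1263]
tcp_rot: [2.328, 2.109, -0.002]
wrist_force: [0.1, -0.1, -4.1]
width: 0.246
grip_force: 78.9
```

Run:
```python
from h import *
s=viewer.read_camera("side")
to(.402,.236,.0655,-5.7)
g=cv2.cvtColor(s["image"],cv2.COLOR_RGB2HSV)
k=((g[...,0]<16)&(g[...,0]>4)&(g[...,1]>110));k[:230]=0;k[340:]=0;k[:,:310]=0;k[:,380:]=0
ys,xs=np.nonzero(k);print("orange px",xs.mean(),xs.min(),xs.max(),ys.min(),ys.max())
print("expected front-bottom of roller",proj(s,np.array([.402,.245,.078])),proj(s,np.array([.402,.236,.0765])))
```

```text
t 41.35 tcp [0.4021 0.235  0.1264] F [ 0.54 -0.79 -3.44] M [-0.017 -0.037 -0.025] w 0.242 g 78.9 yawy -5.71 tilt [-0.001 -0.001]
shift [ 0.001  -0.0002  0.0609] turn -0.0
orange px 343.3 337 348 303 304
expected front-bottom of roller [342.3351869 306.3315641] [342.0971907  304.37121406]
```

Position agrees with the side camera. Lowering.

>>> step_arm(
  series=[0.0008,0,0.015,0,0.0008,0,0.035,0,0.0008,0,0.05,0,0.0008,0,0.058,0,0.0008,0,0.0605,0,0.0008,0,0.0605,0],
)

```text
time: 42.1
tool_pos: [0.4028, 0.2368, 0.0667]
tcp_rot: [2.329, 2.108, 0.001]
wrist_force: [-0.1, 0.5, -4.1]
width: 0.246
grip_force: 78.7
```

>>> step_arm(
  series=[0,0,0.001,0,0,0,0.0015,0,0,0,0.0015,0],
)

```text
time: 42.48
tool_pos: [0.4026, 0.2368, 0.0652]
tcp_rot: [2.329, 2.108, 0.001]
wrist_force: [0.1, -0.3, -3.5]
width: 0.244
grip_force: 78.7
```

>>> step_arm(
  series=[0,0,0.001,0,0,0,0.001,0],
)

```text
time: 42.72
tool_pos: [0.4024, 0.2367, 0.0639]
tcp_rot: [-2.329, -2.108, 0.0]
wrist_force: [-1.2, 0.1, -3.4]
width: 0.245
grip_force: 78.7
```

>>> step_arm(
  series=[0,0,0.001,0,0,0,0.001,0],
)

```text
time: 42.98
tool_pos: [0.4025, 0.2367, 0.0633]
tcp_rot: [2.329, 2.108, 0.0]
wrist_force: [-1.7, -0.6, 0.8]
width: 0.244
grip_force: 79.4
```

>>> step_arm(
  series=[0,0,0.0005,0,0,0,0.0005,0],
)

```text
time: 43.22
tool_pos: [0.4025, 0.2367, 0.0632]
tcp_rot: [2.329, 2.108, -0.0]
wrist_force: [-3.1, -1.9, 4.8]
width: 0.242
grip_force: 80.1
```

Seated. Releasing, lifting and checking with the cameras.

>>> step_arm(
  series=[0,0,-0.0003,0,0,0,-0.0003,0,0,0,-0.0003,0,0,0,-0.0003,0,0,0,-0.0003,0],
  gripper=0.7,
)

```text
time: 43.85
tool_pos: [0.4025, 0.2367, 0.0627]
tcp_rot: [2.329, 2.108, 0.0]
wrist_force: [0.0, -0.1, 0.1]
width: 0.698
grip_force: 0.0
```

>>> step_arm(
  series=[0,0,-0.02,0,0,0,-0.06,0,0,0,-0.11,0,0,0,-0.15,0],
)

```text
time: 44.35
tool_pos: [0.4027, 0.2369, 0.2148]
tcp_rot: [2.329, 2.108, 0.002]
wrist_force: [0.7, 0.5, -0.4]
width: 0.699
grip_force: 0.0
```

>>> step_arm(
  series=[-0.05,0,0,0,-0.11,0,0,0,-0.17,0,0,0,-0.22,0,0,0,-0.25,0,0,0,-0.25,0,0,0,-0.25,0,0,0],
)

```text
time: 45.22
tool_pos: [0.3777, -0.0116, 0.2128]
tcp_rot: [-2.329, -2.107, -0.001]
wrist_force: [0.2, 0.6, -0.1]
width: 0.702
grip_force: 0.0
```

Run:
```python
from fit import *
st()
t=viewer.read_camera("top");s=viewer.read_camera("side")
for p in(t,s): print([(np.round(d["point"],1),round(d["score"],2)) for d in viewer.spot_point(p,"unit_a_post")],[(np.round(d["extent"],1),round(d["score"],2)) for d in viewer.boxes_of(p,"unit_a")])
print("expected post",proj(t,np.array([.4025,.2367,.073])),proj(s,np.array([.4025,.2367,.073])),proj(s,np.array([.3963,-.215,.073])))
m=np.zeros((600,800,3),np.uint8)
m[:,:450]=cv2.resize(s["image"][280:360,310:370],(450,600),interpolation=cv2.INTER_CUBIC)
m[:240,460:780]=cv2.resize(t["image"][240:300,170:250],(320,240),interpolation=cv2.INTER_CUBIC)
m[250:590,460:757]=cv2.resize(s["image"][170:250,300:370],(297,340),interpolation=cv2.INTER_CUBIC)
cv2.imwrite("pics/fin.png",m[:,:,::-1])
```

```text
t 45.23 tcp [ 0.3777 -0.0116  0.2128] F [ 0.17  0.58 -0.08] M [ 0.032 -0.017 -0.031] w 0.702 g 0.0 yawy -5.73 tilt [0.001 0.   ]
[(array([383.6, 274.8]), 0.65), (array([217.7, 266.4]), 0.17)] [(array([383.6, 272.8,  27.1,  17.2]), 0.71), (array([219.1, 266.2,  29.2,  19.8]), 0.71)]
[(array([337.4, 209.9]), 0.83)] [(array([335.4, 213.7,  16.1,  23.3]), 0.54)]
expected post [216.74879693 265.38381196] [341.85581538 305.74312306] [335.46058341 209.37145991]
```

```bash
python3 -c "
from workcell import job
print(job.finish_job())"
```

```text
the job is handed in; nothing more can be done
None
```

Job handed in: the unit first in the inner grey place bobbed by about ±2 mm and is now on red place 1; the other ran level and is back on the grey rack in that inner place. Pressing was mostly 6–10 N, at most about 11 N where I read it, and the camera networks found both units where I set them, though I had no picture views left to check the last seating by eye.

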